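Change over a locked toggle switch

ROBOT

A 7-joint arm with a two-finger parallel gripper is mounted at the origin on the work surface. World frame = base frame: x ahead of the robot, y to its left, z up, the work surface at z = 0. Lengths are in m, angles in rad, forces in N, time in s.
With the tool pointing down it reaches from about 0.35 to 0.9 m from the base axis. Payload 7.2 kg.
Tool frame: the origin (TCP) lies at the very end of the fingers, on their centre line; the grasp point (between the pads) lies 19 mm behind it; z points along the fingers, y is the line along which they close (so a half turn about z gives the same grasp; the last joint's range is limited). The gripper opens to 88 mm and grips with 3 to 60 N. Pads are 20 mm wide; open, the fingers measure 115 mm over their backs; the gripper's body (75 mm by 178 mm) begins 61 mm behind the grasp point.
Start: joints at [1.044, 0.411, -0.013, 1.596, 0.006, 1.134, -0.082], TCP at [0.277, -0.56, 0.223] pointing down, gripper open.
Joint ranges: [-2.95, 2.95], [-0.29, 1.99], [-1.47, 1.44], [0.14, 2.54], [-1.03, 4.17], [0.13, 1.85], [-2.86, 2.86]. Speed limits (rad/s): [2.39, 2.39, 3.01, 3.01, 3.14, 3.14, 3.14].

INTERFACE

Orientations are given as a unit quaternion [w, x, y, z].
In Python, from rig import observe, imaging, order gives the robot as it stands.
- The arm moves only by the tool send_rows, never from a script. Its argument "increments" is a list of rows, each an object of numbers: "gripper": the finger opening in mm, from 0 to 87.8; "x", "y", "z": the shift along the world's x, y, z in units of 40 mm (1.0 is 40 mm); "twist": the turn about the world's z in units of 5 degrees (1.0 is 5 degrees). A call has 1 to 12 rows; each row shifts and turns the commanded pose from where the row before left it; what a row does not reach is not made up. A row lasts 1/12 s, in which the tool goes at most 41.7 mm and 7.16 degrees, less where a joint would pass 70% of its speed; a pose out of reach is approached as far as the arm can. A call is refused whole if a number of a shift passes 1 or a number of a turn 1, either way. A call with a gripper value outside its range is refused whole. The fingers move at their own pace and stop on an object; "newtons" is the grip in N (left out, the last holds). Time passes only in rows, so rows that do not move let the fingers close. It gives the time, the measured TCP pose, the force, the opening and the grip force at its end, in the units of the state.
- observe(): the state, without advancing time (a new reading comes with each control period).
- imaging.camera(name): name is "scene" or "top"; returns the picture (480x640x3 uint8, red, green, blue); there is no depth.
- imaging.camera_model(name): a dict with "vertical_fov" (degrees; the focal length in pixels is half the picture's height over the tangent of half this angle, whatever the lens; pixels are square), "cx", "cy" (the principal point, pixels), "rvec" (rotation vector, rad) and "tvec" (3), from world to camera coordinates, as OpenCV has them. Camera axes: x right, y down, z forward; pixel columns grow to the right and rows downward; lengths in m; the calibration is good to about 2 mm. A picture is of the moment at which its call begins. camera_model takes no time and is no camera call.
- order.job_done(): hands the job in; it is judged then, once.
Trained networks look in the newest picture that a camera, given by its name, has taken for a name from the list of things; names that differ only in an ending like _2 or _b are one class to them, and where a whole thing is asked for, a point or a joint stands for the part that bears it (a point fixed in the world has none). Each returns a list of dicts, best first, with "confidence" (0 to 1); they miss things now and then, are a little off and sometimes report something else, mostly with a low value. They report only what shows in the picture. A call takes as long as a camera call. They do not tell look-alikes from the thing itself.
- imaging.search_frame(label, camera): "box" ([left, top, right, bottom] in pixels, round what is visible of it).
- imaging.outline_of(label, camera): "region" (480x640 bool, what is visible of it) and "box" ([left, top, right, bottom] in pixels, round what is visible of it).
- imaging.tip_of(label, camera): "point" ([column, row] in pixels: a listed point, or the origin of a listed thing).
The state is a dict: "t": time; "qpos": joint angles; "qvel": joint speeds; "joint_efforts": joint torques, N m; "eef_pos": TCP position; "ee_rot": TCP orientation; "wrist_force": force on the tool from outside, world axes, zero at the start; "moment": the same for the moment, N m; "gripper_width": finger opening in m; "finger_force": force on a finger pad.
Only numpy, scipy, OpenCV 4.12 (cv2) and the standard library are available. Lean on these libraries where they do the work, as an engineer would, in place of code of your own. Each camera call takes 0.05 s, during which the arm holds its last target. There are 200 camera calls.

TASK

The flipper test box is locked off: take the orange lock block off it, stand it upright on the grey mat and let go of it there, then throw the black-tipped switch bat over its centre so that it snaps across and leans towards the meter. Then lock the switch on: turn the block half round and stand it upright and square on the yellow pad between the two steel cheeks, with its nose reaching over the foot of the switch towards the meter, and let go. Leave the other things on the bench where they are.

Things in the scene. Friction and masses are not known exactly. Their poses are not given: they have to be found in the camera images.
- test_box: Blue switch box, aluminium top, fixed: 150 (x) by 260 (y) by 50 mm high; origin under its centre, z up. The switch bat pivots on the top face (z = 50 mm) at x = y = 0. The meter is towards +y, the yellow pad with its cheeks towards -y; a white pad centred at y = +40 mm is where the lock block stands at the start. Two terminals 30 mm tall stand at y = -105 mm.
- meter (a point): Top centre of the black meter housing on the box, 110 mm above the box's top face; it spans x = -60 to 60 and y = 74 to 124 mm in the box's frame. Only 14 mm lie between it and the lock block at the start, too little for a finger: there the block can be gripped only across the box's x.
- switch_bat (a joint): Angle of the bat, rad: 0 = OFF, leaning 0.5 rad towards the box's -y, over the yellow pad; 0.5 = upright; 1.0 = ON, leaning 0.5 rad towards +y (meter). An over-centre spring drives it to the nearer end stop: no torque at the centre, 0.3 N m at the stops (6 N sideways at 50 mm above the pivot). The lock block's nose, when in place, stops it before the centre.
- bat_tip (a point): Centre of the rounded end of the switch bat, 66 mm from its pivot (the pivot lies on the box's top face); the bat is a steel stem 14 mm thick with a black end 18 mm thick, 75 mm long over all.
- on_pad (a point): Centre of the yellow pad (50 by 44 mm) on the box's top face, at y = -40 mm of the box; axes as the box's. Two steel cheeks, 112 mm tall, flank it: inner faces at x = +-35 mm, y = -22 to 22 from here. A ledge 10 mm high bounds it 28 mm towards -y. Between block and cheeks only 15 mm are left: here the block can be held only across the box's y.
- lock_center (a point): Centre of the orange lock block, z up. 0.4 to 0.65 kg; pillar 40 by 40 mm, 120 mm tall (centre at 60), on a foot 50 (x) by 44 (y) mm. A nose 30 mm wide reaches along its own -y to 44 mm from the middle, 48 to 68 mm above the underside. Grip the upper 45 mm, across x or y: finger tips then pass over the bat. At the start its axes are about the box's; locked on, half a turn from that.
- lock_nose (a point): Middle of the end face of the lock block's nose.
- mat_center (a point): Top face centre of a grey mat, 150 by 150 by 4 mm, fixed to the bench.
- flipper_bat: Black plastic flipper bat, 123 mm long along its y, 22 mm high, lying near the mat; origin underneath. Leave alone.
- coil_bracket: Brass U bracket, 75 by 45 by 45 mm; origin underneath. Leave alone.
- bulb_cover: Green glass bulb cover, dome 60 mm wide, 55 mm high; origin underneath. Leave alone.
- plunger_tip: Tin-coloured plunger lying along its x, 83 mm long, 24 mm thick; origin underneath. Leave alone.
- driver: Yellow-handled screwdriver lying at the left. Leave alone.
- spare_coil: Copper coil on white spool, 52 mm wide, 58 mm high; origin underneath. Leave alone.
Mind the look-alikes: they are no part of the job. Leave any green or turquoise look-alike of the part that bears lock_center alone.

How it is judged:
By the outcome, as a careful person would: the job done as asked, in the order asked, and still so for the second after the job is handed in, with the robot touching nothing.
It also fails if it takes over 64 s, if anything falls off the work surface, if the arm or the gripper's body presses on something with over 40 N, if the wrist force passes 120 N, or if a joint passes its speed limit or range.

## Working session

There is one attempt and no reset: what is moved stays moved. The work goes in short steps, Python scripts to look and compute and a tool call to move; the robot and the scene stay as the last step left them, time stands still between calls to the robot, and variables do not carry over. Pictures are saved under pics/ and viewed, at most 10 in all, crops included, and the job is handed in when it is done.

Besides the shell and the picture viewer there is one more tool, called by a JSON object that holds its "fn" and its "kwargs". send_rows: Moves the arm, as the interface text tells. Its arguments: {"type":"object","properties":{"increments":{"type":"array","items":{"type":"object","properties":{"gripper":{"type":"number"},"x":{"type":"number"},"y":{"type":"number"},"z":{"type":"number"},"twist":{"type":"number"}}}},"newtons":{"type":"number"}},"required":["increments"]}

```bash
mkdir -p pics
cat > h.py <<'E'
import numpy as np, cv2
from rig import observe, imaging, order
def cam(n):
    m=imaging.camera_model(n); f=240/np.tan(np.radians(m["vertical_fov"])/2)
    K=np.array([[f,0,m["cx"]],[0,f,m["cy"]],[0,0,1.]]); return K,np.array(m["rvec"],float),np.array(m["tvec"],float),m
def proj(n,P):
    K,r,t,_=cam(n); return cv2.projectPoints(np.array(P,float).reshape(-1,1,3),r,t,K,None)[0].reshape(-1,2)
def onz(n,px,z):
    K,r,t,_=cam(n); R=cv2.Rodrigues(r)[0]; c=-R.T@t
    d=R.T@np.linalg.inv(K)@np.array([px[0],px[1],1.]); return c+d*(z-c[2])/d[2]
def shot(n,f):
    im=imaging.camera(n); cv2.imwrite(f,im[:,:,::-1]); return im
E
python3 - <<'E'
from h import *
for n in("scene","top"):
    im=shot(n,f"pics/{n}0.png"); print(n,cam(n)[3], )
    K,r,t,_=cam(n);print("campos",-cv2.Rodrigues(r)[0].T@t)
    for l in["test_box","meter","bat_tip","on_pad","lock_center","lock_nose","mat_center","flipper_bat"]:
        print(l,[(round(d["confidence"],2),np.round(d["point"],1).tolist()) for d in imaging.tip_of(l,n)[:3]])
print(observe())
E
```

```text
scene {'vertical_fov': 46.60292189650271, 'cx': 312.13850196299745, 'cy': 238.20822811607604, 'rvec': array([ 1.71717756,  1.83562105, -0.72838538]), 'tvec': array([ 0.02973293, -0.28676122,  1.79438273])}
campos [1.44980988 0.04912659 1.09478915]
test_box [(0.69, [238.0, 278.8])]
meter [(0.91, [273.9, 231.3])]
bat_tip [(0.62, [219.2, 252.0])]
on_pad [(0.62, [217.4, 270.0])]
lock_center [(0.93, [248.9, 251.4]), (0.76, [323.7, 224.6]), (0.62, [270.2, 210.3])]
lock_nose [(0.78, [314.9, 228.0]), (0.7, [229.9, 254.5]), (0.57, [254.3, 219.9])]
mat_center [(0.3, [338.6, 280.5])]
flipper_bat [(0.79, [386.7, 246.7])]
top {'vertical_fov': 52.05126082678003, 'cx': 317.08257753846607, 'cy': 242.11565926593184, 'rvec': array([ 2.1541065 , -2.10062422,  0.18353571]), 'tvec': array([-0.0169114 ,  0.56914188,  1.04155683])}
campos [ 0.37823692 -0.00930993  1.12512189]
test_box [(0.65, [507.2, 281.7]), (0.56, [395.5, 248.1])]
meter [(0.74, [360.3, 246.6])]
bat_tip [(0.72, [408.7, 244.7]), (0.64, [422.0, 240.5])]
on_pad [(0.91, [415.2, 245.4])]
lock_center [(0.81, [365.1, 335.5]), (0.75, [387.9, 248.
[... 227 characters left out ...]
41110315, -0.01273069,  1.59619191,  0.00560163,
        1.13426429, -0.08218117]), 'qvel': array([-6.54161897e-04, -1.09986815e-03,  4.03260347e-05,  1.58595379e-04,
        3.78510263e-04, -1.60670297e-04, -1.19088680e-03]), 'joint_efforts': array([-1.53632345e-04, -5.87711477e+01,  6.41044881e-01, -2.91379899e+01,
       -5.36708836e-02,  1.05669099e-02,  2.70040681e-05]), 'eef_pos': array([ 0.27679342, -0.56038796,  0.22265468]), 'ee_rot': array([3.11886850e-05, 9.73800109e-01, 2.27405687e-01, 1.57428913e-05]), 'wrist_force': array([-0.59353237,  0.13605267, -0.29297031]), 'moment': array([ 0.04182548, -0.00986314,  0.01028792]), 'finger_force': 0.0, 'gripper_width': 0.08779391634065149}
```

View pics/scene0.png

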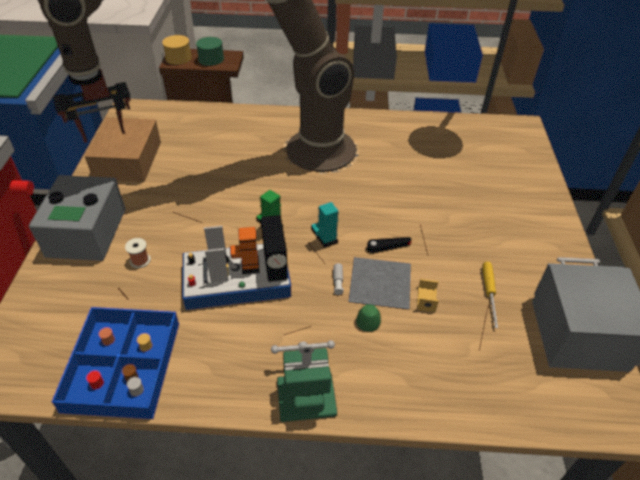

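View pics/top0.png

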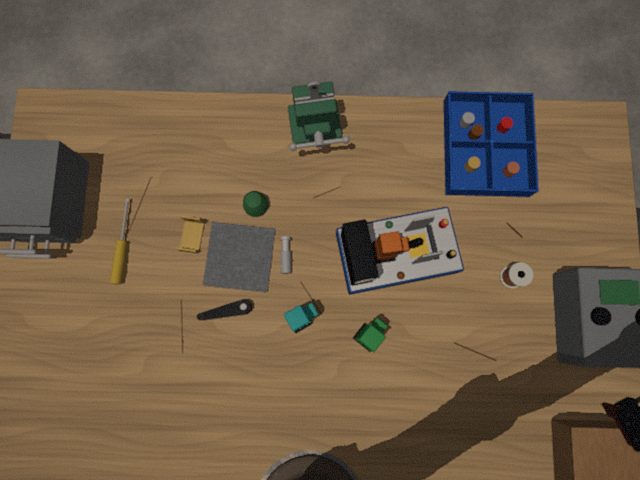

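The two views agree. In the top view the box is around (400,250) with its meter at (360,250) on the left, the orange block at (390,247), and the mat at (240,257). The green and turquoise look-alikes are at (372,334) and (300,317). Next I'll fit the box pose and overlay it.

```bash
cat > fit.py <<'E'
from h import *
from scipy.optimize import least_squares
# box frame pts
s5,c5=np.sin(.5),np.cos(.5)
pts={"meter":(0,.099,.16),"on_pad":(0,-.04,.05),"bat_tip":(0,-.066*s5,.05+.066*c5),"lock_center":(0,.04,.11),"lock_nose":(0,-.004,.108)}
obs={("scene","meter"):(273.9,231.3),("scene","on_pad"):(217.4,270),("scene","bat_tip"):(219.2,252),("scene","lock_center"):(248.9,251.4),("scene","lock_nose"):(229.9,254.5),
("top","meter"):(360.3,246.6),("top","on_pad"):(415.2,245.4),("top","bat_tip"):(415,242.5),("top","lock_center"):(387.9,248.8),("top","lock_nose"):(406.8,241.1)}
def T(p,P):
    c,s=np.cos(p[2]),np.sin(p[2]); P=np.array(P,float).reshape(-1,3)
    return P@np.array([[c,s,0],[-s,c,0],[0,0,1]])+[p[0],p[1],0]
def res(p): return np.concatenate([proj(k[0],T(p,pts[k[1]]))[0]-v for k,v in obs.items()])
if __name__=="__main__":
    r=least_squares(res,[.37,-.13,.2],loss="soft_l1"); p=r.x; print(p,np.round(res(p).reshape(-1,2),1).tolist())
    for n,(x0,y0,x1,y1) in {"top":(330,195,480,305),"scene":(170,180,310,310)}.items():
        im=cv2.imread(f"pics/{n}0.png"); S=5; o=cv2.resize(im[y0:y1,x0:x1],None,fx=S,fy=S,interpolation=cv2.INTER_CUBIC)
        def poly(P,col):
            q=((proj(n,T(p,P))-[x0,y0])*S).astype(int); cv2.polylines(o,[q.reshape(-1,1,2)],True,col,1)
        R=lambda a,b,c,d,z:[(a,c,z),(b,c,z),(b,d,z),(a,d,z)]
        poly(R(-.075,.075,-.13,.13,.05),(0,255,0)); poly(R(-.06,.06,.074,.124,.16),(0,0,255)); poly(R(-.02,.02,.02,.06,.17),(255,0,255)); poly(R(-.025,.025,-.062,-.018,.05),(255,255,0))
        poly(R(-.035,.035,-.062,-.018,.162),(255,255,255))
        cv2.imwrite(f"pics/{n}_ov.png",o[:600,:800])
E
python3 fit.py
```

```text
[ 0.56110287 -0.18693025  0.19481121] [[-1.0, 1.6], [1.0, -1.0], [0.0, 0.9], [0.3, -1.8], [1.0, -2.7], [0.1, 0.5], [2.6, -0.5], [4.4, -1.7], [-1.8, -2.4], [-0.3, 1.9]]
```

View pics/top_ov.png

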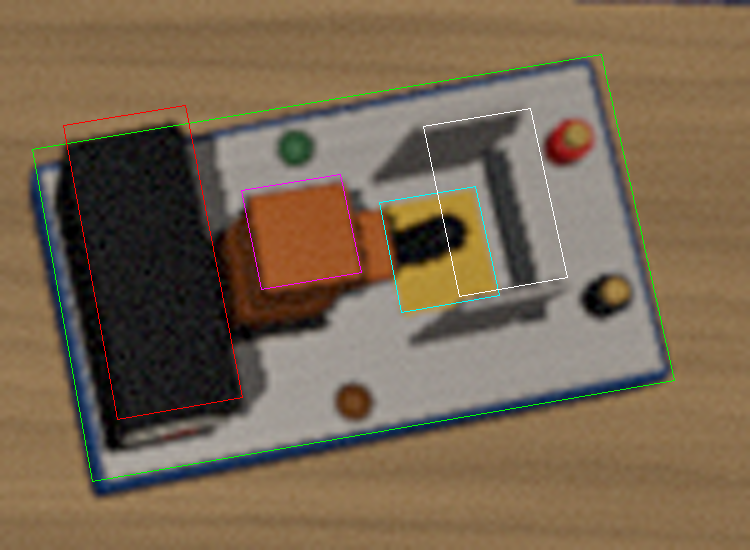

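```bash
cat > fit2.py <<'E'
from h import *
from fit import T
from scipy.optimize import least_squares
def prism(a,b,c,d,z0,z1): return [(x,y,z) for x in(a,b) for y in(c,d) for z in(z0,z1)]
LOCK=prism(-.02,.02,-.02,.02,0,.12)+prism(-.025,.025,-.022,.022,0,.008)+prism(-.015,.015,-.044,0,.048,.068)
BOX=prism(-.075,.075,-.13,.13,0,.05)+prism(-.06,.06,.074,.124,.05,.16)
def hullfit(model,masks,p0,dz=0,step=1):
    """masks: {cam: bool mask}; signed distance of the projected hull's vertices/edges to the mask's hull and back"""
    H={}
    for n,m in masks.items():
        q=np.argwhere(m)[:,::-1].astype(np.float32); H[n]=cv2.convexHull(q)
    def dens(h):
        h=h.reshape(-1,2); return np.concatenate([np.linspace(h[i],h[(i+1)%len(h)],8,endpoint=False) for i in range(len(h))])
    def f(p):
        out=[]
        for n in H:
            q=proj(n,T(p,model)+[0,0,dz]).astype(np.float32); g=cv2.convexHull(q)
            ang=np.linspace(0,2*np.pi,48,endpoint=False); D=np.c_[np.cos(ang),np.sin(ang)]
            out.append((D@g.reshape(-1,2).T).max(1)-(D@H[n].reshape(-1,2).T).max(1))
        return np.concatenate(out)
    r=least_squares(f,p0,loss="soft_l1",f_scale=1.0,diff_step=1e-3,x_scale=[.01,.01,.05]); return r.x,np.sqrt(np.mean(r.fun**2))
def orange(im):
    h=cv2.cvtColor(im,cv2.COLOR_RGB2HSV); return ((h[...,0]>4)&(h[...,0]<14)&(h[...,1]>170)&(h[...,2]>60))
def near(mask,n,P,r=30):
    c=proj(n,P)[0]; y,x=np.mgrid[:480,:640]; m=(mask&(np.hypot(x-c[0],y-c[1])<r)).astype(np.uint8)
    k,l,s,_=cv2.connectedComponentsWithStats(m); return l==(1+np.argmax(s[1:,4])) if k>1 else m>0
E
python3 - <<'E'
from fit2 import *
p0=[.560,-.187,.2]; ims={n:shot(n,f"pics/{n}1.png") for n in("top","scene")}
M={}
for n in ims:
    ds=imaging.outline_of("test_box",n)
    for d in ds: print(n,d["confidence"],d["box"])
    c=proj(n,T(p0,(0,0,.05)))[0].astype(int)
    for d in ds:
        if d["region"][max(0,c[1]-25):c[1]+25,max(0,c[0]-25):c[0]+25].any(): M[n]=d["region"];break
for s in (["top"],["scene"],["top","scene"]):
    if all(k in M for k in s): print(s,hullfit(BOX,{k:M[k] for k in s},p0))
L={n:near(orange(ims[n]),n,T(p0,(0,.04,.11))) for n in ims}
print("lock expect",T(p0,(0,.04,0)))
for s in (["top"],["scene"],["top","scene"]): print(s,L[s[0]].sum(),hullfit(LOCK,{k:L[k] for k in s},list(T(p0,(0,.04,0))[0,:2])+[.2],.05))
d=imaging.outline_of("mat_center","top"); print([x["confidence"] for x in d])
h=cv2.minAreaRect(np.argwhere(d[0]["region"])[:,::-1].astype(np.float32)) if d else ((240,257),0,0); print(h, onz("top",h[0],.004))
for l in("flipper_bat","coil_bracket","bulb_cover","plunger_tip"):
    t=imaging.tip_of(l,"top")
    if t: print(l,onz("top",t[0]["point"],0))
print("teal",onz("top",(300,317),.12),"green",onz("top",(370,335),.12))
E
```

```text
top 0.9 [336.7, 206.5, 461.7, 294.8]
top 0.47 [374.1, 230.1, 409.2, 268.1]
top 0.17 [501.4, 267.1, 536.1, 288.2]
scene 0.94 [183.3, 217.4, 293.2, 310.9]
['top'] (array([ 0.55892854, -0.18647977,  0.21985109]), np.float64(1.4978071019851726))
['scene'] (array([ 0.55749391, -0.18653624,  0.20198164]), np.float64(2.335320343793879))
['top', 'scene'] (array([ 0.55833618, -0.18646054,  0.21326733]), np.float64(1.9873156456357626))
lock expect [[ 0.55205323 -0.14779734  0.        ]]
['top'] 631 (array([ 0.55386248, -0.15125427,  0.28739433]), np.float64(3.2365466924521615))
['scene'] 739 (array([ 0.54629802, -0.15600865, -0.7771074 ]), np.float64(3.329368718336201))
['top', 'scene'] 631 (array([ 0.55202663, -0.14969751,  0.26525227]), np.float64(3.6376710334428743))
[0.75, 0.64]
((516.300048828125, 275.9000549316406), (24.033309936523438, 33.5201416015625), 71.56504821777344) [ 0.51053018 -0.45979874  0.004     ]
flipper_bat [0.41405807 0.19757042 0.        ]
coil_bracket [0.59066452 0.29252108 0.        ]
bulb_cover [0.66283663 0.14363248 0.        ]
plunger_tip [0.53757187 0.06970721 0.        ]
teal [0.40234261 0.02761083 0.12      ] green [ 0.37014755 -0.11411421  0.12      ]
```

Run:
```python
from fit2 import *
q=[onz("top",(330+a/5,195+b/5),.17) for a,b in((245,195),(342,182),(360,273),(265,290))]
print("lock",np.mean(q,0),[np.degrees(np.arctan2(*( (q[i]-q[j])[[1,0]]))) for i,j in((0,1),(3,2),(0,3),(1,2))],[np.linalg.norm(q[i]-q[j]) for i,j in((0,1),(3,2),(0,3),(1,2))])
q=[onz("top",c,.004) for c in((213,222),(275,229),(268,291),(204,285))]; print("mat",q,np.mean(q,0))
im=cv2.cvtColor(cv2.imread("pics/top1.png"),cv2.COLOR_BGR2HSV); m=(abs(im[...,0].astype(int)-26)<5)&(im[...,1]>140)&(im[...,2]>120)
m=near(m,"top",T([.558,-.1865,.213],(0,-.04,.05)),22); r=cv2.minAreaRect(np.argwhere(m)[:,::-1].astype(np.float32));print("pad",r,onz("top",r[0],.05),T([.558,-.1865,.213],(0,-.04,.05)))
```

```text
lock [ 0.5520074  -0.14836614  0.17      ] [np.float64(99.18301395870847), np.float64(101.65589894540699), np.float64(11.90497068183449), np.float64(10.815646970353454)] [np.float64(0.0388894378763058), np.float64(0.0381422439064765), np.float64(0.0386882795682984), np.float64(0.037013947680303395)]
mat [array([0.61922285, 0.24181671, 0.004     ]), array([0.60616534, 0.0964187 , 0.004     ]), array([0.46179931, 0.10655046, 0.004     ]), array([0.4717808 , 0.25318047, 0.004     ])] [0.53974208 0.17449159 0.004     ]
pad ((419.1206970214844, 250.9482879638672), (8.140999794006348, 18.120288848876953), 66.80140686035156) [ 0.55521526 -0.22892594  0.05      ] [[ 0.56645572 -0.22559605  0.05      ]]
```

{"fn": "send_rows", "kwargs": {"increments": [{"x":0.2,"y":0.3,"z":0.4,"twist":1,"gripper":87.8},{"x":0.45,"y":0.68,"z":0.4,"twist":1},{"x":0.45,"y":0.68,"z":0.4,"twist":1},{"x":0.45,"y":0.68,"z":0.3,"twist":1},{"x":0.45,"y":0.68,"twist":1},{"x":0.45,"y":0.68,"twist":1},{"x":0.45,"y":0.68,"twist":1},{"x":0.45,"y":0.68,"twist":1},{"x":0.45,"y":0.68,"twist":1},{"x":0.45,"y":0.68,"twist":1},{"x":0.45,"y":0.68,"twist":1},{"x":0.45,"y":0.68,"twist":1}]}}

```text
invalid input at $.increments[1]: expected keys gripper, x, y, z, twist
```

```bash
cat > st.py <<'E'
from h import *
def st():
    o=observe(); w,x,y,z=o["ee_rot"]; R=np.array([2*(x*y-w*z),1-2*(x*x+z*z),2*(y*z+w*x)])
    print("t",round(o["t"],2),"pos",np.round(o["eef_pos"],4),"psi deg",round(np.degrees(np.arctan2(R[1],R[0])),2),"q7",round(o["qpos"][6],2),"F",np.round(o["wrist_force"],1),"g",round(o["gripper_width"],4),o["finger_force"]); return o
if __name__=="__main__": st()
E
python3 st.py
```

```text
t 1.35 pos [ 0.2768 -0.5604  0.2227] psi deg -63.71 q7 -0.08 F [-0.2  0.  -0.4] g 0.0878 0.0
```

All keys are needed in every row.

{"fn": "send_rows", "kwargs": {"increments": [{"x":0.2,"y":0.3,"z":0.4,"twist":1,"gripper":87.8},{"x":0.45,"y":0.68,"z":0.4,"twist":1,"gripper":87.8},{"x":0.45,"y":0.68,"z":0.4,"twist":1,"gripper":87.8},{"x":0.45,"y":0.68,"z":0.3,"twist":1,"gripper":87.8},{"x":0.45,"y":0.68,"z":0,"twist":1,"gripper":87.8},{"x":0.45,"y":0.68,"z":0,"twist":1,"gripper":87.8},{"x":0.45,"y":0.68,"z":0,"twist":1,"gripper":87.8},{"x":0.45,"y":0.68,"z":0,"twist":1,"gripper":87.8},{"x":0.45,"y":0.68,"z":0,"twist":1,"gripper":87.8},{"x":0.45,"y":0.68,"z":0,"twist":1,"gripper":87.8},{"x":0.45,"y":0.68,"z":0,"twist":1,"gripper":87.8},{"x":0.45,"y":0.68,"z":0,"twist":1,"gripper":87.8}]}}

```text
t: 2.35
eef_pos: [0.4834, -0.2478, 0.2829]
ee_rot: [0.0, 0.728, 0.685, 0.0]
wrist_force: [1.3, -0.1, 0.2]
gripper_width: 0.0876
finger_force: 0.0
```

```bash
python3 st.py
```

```text
t 2.35 pos [ 0.4834 -0.2478  0.2829] psi deg -3.47 q7 0.23 F [ 1.3 -0.1  0.2] g 0.0876 0.0
```

{"fn": "send_rows", "kwargs": {"increments": [{"x":0.5,"y":0.7,"z":0,"twist":1,"gripper":87.8},{"x":0.5,"y":0.7,"z":0,"twist":1,"gripper":87.8},{"x":0.5,"y":0.7,"z":0,"twist":1,"gripper":87.8},{"x":0.2,"y":0.42,"z":0,"twist":0,"gripper":87.8},{"x":0,"y":0,"z":-0.5,"twist":0,"gripper":87.8},{"x":0,"y":0,"z":-0.5,"twist":0,"gripper":87.8},{"x":0,"y":0,"z":-0.5,"twist":0,"gripper":87.8},{"x":0,"y":0,"z":0,"twist":0,"gripper":87.8},{"x":0,"y":0,"z":0,"twist":0,"gripper":87.8}]}}

```text
t: 3.1
eef_pos: [0.5503, -0.1483, 0.2223]
ee_rot: [-0.001, 0.634, 0.773, -0.0]
wrist_force: [0.8, -0.3, 1.1]
gripper_width: 0.0878
finger_force: 0.0
```

Run:
```python
from st import *
o=st(); tcp=o["eef_pos"]; S=5
from fit import T
tl=[]
for n,(x0,y0,x1,y1) in {"top":(335,190,465,310),"scene":(185,165,315,285)}.items():
    im=imaging.camera(n)[:,:,::-1]; c=cv2.resize(im[y0:y1,x0:x1],None,fx=3,fy=5 if 0 else 3,interpolation=cv2.INTER_CUBIC)
    q=(proj(n,[tcp])-[x0,y0])*3; cv2.circle(c,tuple(q[0].astype(int)),3,(255,255,0),1)
    qq=((proj(n,T([.551,-.148,.2],[(a,b,.17) for a,b in((-.02,-.02),(.02,-.02),(.02,.02),(-.02,.02))]))-[x0,y0])*3).astype(int); cv2.polylines(c,[qq.reshape(-1,1,2)],True,(255,0,255),1)
    tl.append(c)
cv2.imwrite("pics/pre.png",np.hstack(tl))
```

```text
t 3.1 pos [ 0.5503 -0.1483  0.2223] psi deg 11.29 q7 0.22 F [ 0.8 -0.3  1.1] g 0.0878 0.0
```

View pics/pre.png

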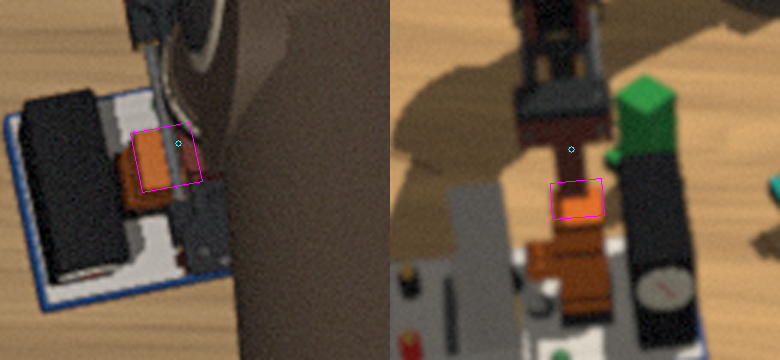

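The grey fingers straddle the orange block, whose top is at about (580,205) in the right-hand crop and matches the estimate. I'll go down and grip.

{"fn": "send_rows", "kwargs": {"increments": [{"x":0,"y":0,"z":-0.6,"twist":0,"gripper":87.8},{"x":0,"y":0,"z":-0.6,"twist":0,"gripper":87.8},{"x":0,"y":0,"z":-0.6,"twist":0,"gripper":87.8},{"x":0,"y":0,"z":-0.5,"twist":0,"gripper":87.8},{"x":0,"y":0,"z":0,"twist":0,"gripper":87.8},{"x":0,"y":0,"z":0,"twist":0,"gripper":50},{"x":0,"y":0,"z":0,"twist":0,"gripper":35},{"x":0,"y":0,"z":0,"twist":0,"gripper":30},{"x":0,"y":0,"z":0,"twist":0,"gripper":30},{"x":0,"y":0,"z":0,"twist":0,"gripper":30},{"x":0,"y":0,"z":0,"twist":0,"gripper":30}], "newtons": 30}}

```text
t: 4.12
eef_pos: [0.5512, -0.1485, 0.1314]
ee_rot: [0.001, 0.634, 0.773, 0.0]
wrist_force: [-0.1, 0.4, -0.4]
gripper_width: 0.0513
finger_force: 0.0
```

```bash
python3 st.py
```

```text
t 4.12 pos [ 0.5512 -0.1485  0.1314] psi deg 11.28 q7 0.17 F [-0.1  0.4 -0.4] g 0.0513 0.0
```

{"fn": "send_rows", "kwargs": {"increments": [{"x":0,"y":0,"z":0,"twist":0,"gripper":30},{"x":0,"y":0,"z":0,"twist":0,"gripper":30},{"x":0,"y":0,"z":0,"twist":0,"gripper":30},{"x":0,"y":0,"z":0,"twist":0,"gripper":30},{"x":0,"y":0,"z":0,"twist":0,"gripper":30},{"x":0,"y":0,"z":0,"twist":0,"gripper":30}]}}

```text
t: 4.62
eef_pos: [0.5513, -0.1484, 0.131]
ee_rot: [0.0, 0.634, 0.773, 0.0]
wrist_force: [1.4, 0.2, 3.1]
gripper_width: 0.04
finger_force: 30.0
```

{"fn": "send_rows", "kwargs": {"increments": [{"x":0,"y":0,"z":0.3,"twist":0,"gripper":30},{"x":0,"y":0,"z":0.6,"twist":0,"gripper":30},{"x":0,"y":0,"z":0.8,"twist":0,"gripper":30},{"x":0,"y":0,"z":0.8,"twist":0,"gripper":30},{"x":0,"y":0,"z":0.8,"twist":0,"gripper":30},{"x":0,"y":0.2,"z":0.5,"twist":0.5,"gripper":30},{"x":0,"y":0.4,"z":0.2,"twist":1,"gripper":30},{"x":0,"y":0.5,"z":0,"twist":1,"gripper":30},{"x":0,"y":0.5,"z":0,"twist":1,"gripper":30},{"x":0,"y":0.5,"z":0,"twist":1,"gripper":30},{"x":0,"y":0.5,"z":0,"twist":1,"gripper":30},{"x":0,"y":0.5,"z":0,"twist":1,"gripper":30}]}}

```text
t: 5.62
eef_pos: [0.5493, -0.0237, 0.2902]
ee_rot: [-0.001, 0.39, 0.921, -0.001]
wrist_force: [-0.1, -0.3, -4.7]
gripper_width: 0.0397
finger_force: 30.0
```

{"fn": "send_rows", "kwargs": {"increments": [{"x":0,"y":0.5,"z":0,"twist":1,"gripper":30},{"x":0,"y":0.5,"z":0,"twist":1,"gripper":30},{"x":0,"y":0.5,"z":0,"twist":1,"gripper":30},{"x":0,"y":0.5,"z":0,"twist":1,"gripper":30},{"x":0,"y":0.5,"z":0,"twist":1,"gripper":30},{"x":0,"y":0.5,"z":0,"twist":1,"gripper":30},{"x":-0.1,"y":0.5,"z":0,"twist":1,"gripper":30},{"x":-0.1,"y":0.5,"z":0,"twist":1,"gripper":30},{"x":-0.08,"y":0.5,"z":0,"twist":1,"gripper":30},{"x":0,"y":0.3,"z":0,"twist":1,"gripper":30},{"x":0,"y":0.1,"z":0,"twist":1,"gripper":30},{"x":0,"y":0.05,"z":0,"twist":0.5,"gripper":30}]}}

```text
t: 6.62
eef_pos: [0.5381, 0.1744, 0.2902]
ee_rot: [-0.001, -0.102, 0.995, -0.0]
wrist_force: [-0.9, 0.1, -3.6]
gripper_width: 0.0398
finger_force: 30.0
```

```bash
python3 st.py
```

```text
t 6.62 pos [0.5381 0.1744 0.2902] psi deg 101.69 q7 1.11 F [-0.9  0.1 -3.6] g 0.0398 29.9758118391037
```

{"fn": "send_rows", "kwargs": {"increments": [{"x":0,"y":0,"z":-0.4,"twist":0,"gripper":30},{"x":0,"y":0,"z":-0.8,"twist":0,"gripper":30},{"x":0,"y":0,"z":-0.9,"twist":0,"gripper":30},{"x":0,"y":0,"z":-0.9,"twist":0,"gripper":30},{"x":0,"y":0,"z":-0.8,"twist":0,"gripper":30},{"x":0,"y":0,"z":-0.6,"twist":0,"gripper":30},{"x":0,"y":0,"z":-0.4,"twist":0,"gripper":30},{"x":0,"y":0,"z":-0.1,"twist":0,"gripper":30},{"x":0,"y":0,"z":-0.08,"twist":0,"gripper":30},{"x":0,"y":0,"z":-0.05,"twist":0,"gripper":30},{"x":0,"y":0,"z":0,"twist":0,"gripper":30}]}}

```text
t: 7.53
eef_pos: [0.5399, 0.1737, 0.0902]
ee_rot: [0.0, -0.098, 0.995, -0.0]
wrist_force: [-0.4, -0.2, -4.1]
gripper_width: 0.0397
finger_force: 30.0
```

{"fn": "send_rows", "kwargs": {"increments": [{"x":0,"y":0,"z":-0.05,"twist":0,"gripper":30},{"x":0,"y":0,"z":-0.05,"twist":0,"gripper":30},{"x":0,"y":0,"z":-0.02,"twist":0,"gripper":30},{"x":0,"y":0,"z":0,"twist":0,"gripper":30},{"x":0,"y":0,"z":0,"twist":0,"gripper":30}]}}

```text
t: 7.95
eef_pos: [0.5399, 0.1736, 0.085]
ee_rot: [0.0, -0.098, 0.995, -0.0]
wrist_force: [-0.3, -0.4, -1.0]
gripper_width: 0.04
finger_force: 30.0
```

{"fn": "send_rows", "kwargs": {"increments": [{"x":0,"y":0,"z":-0.02,"twist":0,"gripper":30},{"x":0,"y":0,"z":0,"twist":0,"gripper":30},{"x":0,"y":0,"z":0,"twist":0,"gripper":55},{"x":0,"y":0,"z":0,"twist":0,"gripper":87.8},{"x":0,"y":0,"z":0,"twist":0,"gripper":87.8},{"x":0,"y":0,"z":0,"twist":0,"gripper":87.8},{"x":0,"y":0,"z":0,"twist":0,"gripper":87.8},{"x":0,"y":0,"z":0.3,"twist":0,"gripper":87.8},{"x":0,"y":0,"z":0.8,"twist":0,"gripper":87.8},{"x":0,"y":0,"z":1,"twist":0,"gripper":87.8},{"x":0,"y":0,"z":1,"twist":0,"gripper":87.8},{"x":0,"y":0,"z":1,"twist":0,"gripper":87.8}]}}

```text
t: 8.95
eef_pos: [0.5389, 0.1739, 0.2505]
ee_rot: [-0.0, -0.099, 0.995, 0.0]
wrist_force: [0.8, 0.3, 0.5]
gripper_width: 0.0883
finger_force: 0.0
```

```bash
python3 st.py
```

```text
t 8.95 pos [0.5389 0.1739 0.2505] psi deg 101.34 q7 1.08 F [0.8 0.3 0.5] g 0.0883 0.0
```

{"fn": "send_rows", "kwargs": {"increments": [{"x":0,"y":-0.3,"z":0.2,"twist":-1,"gripper":0},{"x":0,"y":-0.6,"z":0,"twist":-1,"gripper":0},{"x":0,"y":-0.6,"z":0,"twist":-1,"gripper":0},{"x":0,"y":-0.6,"z":0,"twist":-1,"gripper":0},{"x":0,"y":-0.6,"z":0,"twist":-1,"gripper":0},{"x":0,"y":-0.6,"z":0,"twist":-1,"gripper":0},{"x":0.1,"y":-0.6,"z":0,"twist":-1,"gripper":0},{"x":0.1,"y":-0.6,"z":0,"twist":-1,"gripper":0},{"x":0.1,"y":-0.6,"z":0,"twist":-1,"gripper":0},{"x":0.1,"y":-0.6,"z":0,"twist":-1,"gripper":0},{"x":0.1,"y":-0.6,"z":0,"twist":-1,"gripper":0},{"x":0.1,"y":-0.6,"z":0,"twist":-1,"gripper":0}], "newtons": 15}}

```text
t: 9.95
eef_pos: [0.5636, -0.1032, 0.2569]
ee_rot: [0.0, 0.414, 0.91, 0.0]
wrist_force: [0.5, 0.2, 0.2]
gripper_width: 0.0111
finger_force: 0.0
```

{"fn": "send_rows", "kwargs": {"increments": [{"x":0.1,"y":-0.7,"z":0,"twist":-1,"gripper":0},{"x":0.1,"y":-0.7,"z":0,"twist":-1,"gripper":0},{"x":0.05,"y":-0.7,"z":0,"twist":-1,"gripper":0},{"x":0,"y":-0.7,"z":0,"twist":-1,"gripper":0},{"x":0,"y":-0.7,"z":0,"twist":-1,"gripper":0},{"x":0,"y":-0.4,"z":0,"twist":-1,"gripper":0},{"x":0,"y":0,"z":0,"twist":0,"gripper":0},{"x":0,"y":0,"z":0,"twist":0,"gripper":0}]}}

```text
t: 10.62
eef_pos: [0.5734, -0.2585, 0.2563]
ee_rot: [-0.0, 0.634, 0.773, 0.0]
wrist_force: [0.3, 1.0, 0.3]
gripper_width: 0.0004
finger_force: 0.0
```

Run:
```python
from st import *
o=st()
from fit2 import *
B=[.559,-.187,.2]
R=np.array([[np.cos(.2),np.sin(.2)],[-np.sin(.2),np.cos(.2)]]); print("in box",R@(o["eef_pos"][:2]-B[:2]))
im=imaging.camera("scene")[:,:,::-1]; x0,y0,x1,y1=165,150,445,330
c=cv2.resize(im[y0:y1,x0:x1],None,fx=2.8,fy=2.8,interpolation=cv2.INTER_CUBIC)
def mk(P,col): cv2.circle(c,tuple(((proj("scene",[P])[0]-[x0,y0])*2.8).astype(int)),3,col,1)
mk(o["eef_pos"],(255,255,0)); mk(T(B,(0,-.0316,.108))[0],(0,255,0)); mk(T(B,(.035,-.062,.162))[0],(0,0,255)); mk(T(B,(.035,-.018,.162))[0],(0,0,255)); mk(T(B,(0,-.07,.095))[0],(255,0,255))
cv2.imwrite("pics/bat.png",c)
m=near(orange(im[:,:,::-1]),"scene",(.54,.174,.08),45);print(m.sum()); 
imt=imaging.camera("top"); mt=near(orange(imt),"top",(.54,.174,.1),45); print(hullfit(LOCK,{"top":mt,"scene":m},[.54,.174,1.77],.004))
```

```text
t 10.62 pos [ 0.5734 -0.2585  0.2563] psi deg 11.33 q7 0.4 F [0.3 1.  0.3] g 0.0004 0.0
in box [-4.79627007e-05 -7.29204792e-02]
681
(array([0.53771482, 0.17375252, 1.76815194]), np.float64(3.7879697067595086))
```

View pics/bat.png

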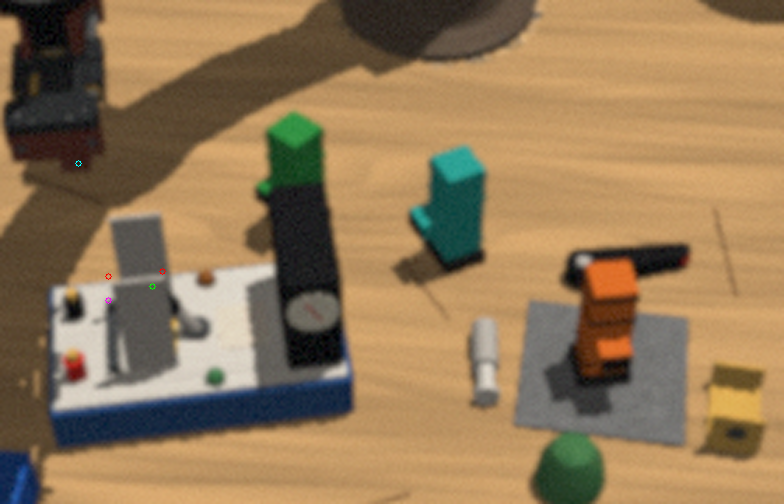

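The block stands upright on the mat around (605,320) with its nose facing the camera. The cheek tops lie around (140,283), within a few mm of the prediction. The closed fingers go down behind the bat.

{"fn": "send_rows", "kwargs": {"increments": [{"x":0,"y":0,"z":-0.5,"twist":0,"gripper":0},{"x":0,"y":0,"z":-0.8,"twist":0,"gripper":0},{"x":0,"y":0,"z":-0.8,"twist":0,"gripper":0},{"x":0,"y":0,"z":-0.6,"twist":0,"gripper":0},{"x":0,"y":0,"z":-0.5,"twist":0,"gripper":0},{"x":0,"y":0,"z":-0.4,"twist":0,"gripper":0},{"x":0,"y":0,"z":-0.4,"twist":0,"gripper":0},{"x":0,"y":0,"z":0,"twist":0,"gripper":0},{"x":0,"y":0,"z":0,"twist":0,"gripper":0}]}}

```text
t: 11.47
eef_pos: [0.5736, -0.2566, 0.0958]
ee_rot: [-0.001, 0.633, 0.774, 0.0]
wrist_force: [0.6, 0.8, 0.4]
gripper_width: 0.0003
finger_force: 0.0
```

{"fn": "send_rows", "kwargs": {"increments": [{"x":-0.05,"y":0.25,"z":0,"twist":0,"gripper":0},{"x":-0.05,"y":0.25,"z":0,"twist":0,"gripper":0},{"x":-0.05,"y":0.25,"z":0,"twist":0,"gripper":0},{"x":-0.05,"y":0.25,"z":0,"twist":0,"gripper":0},{"x":-0.05,"y":0.2,"z":0,"twist":0,"gripper":0}]}}

```text
t: 11.88
eef_pos: [0.5647, -0.2096, 0.0979]
ee_rot: [0.002, 0.634, 0.773, 0.001]
wrist_force: [0.8, -1.3, 1.3]
gripper_width: 0.0004
finger_force: 0.7
```

{"fn": "send_rows", "kwargs": {"increments": [{"x":-0.04,"y":0.2,"z":0,"twist":0,"gripper":0},{"x":-0.04,"y":0.2,"z":0,"twist":0,"gripper":0},{"x":-0.02,"y":0.12,"z":0,"twist":0,"gripper":0},{"x":0,"y":0,"z":0,"twist":0,"gripper":0},{"x":0,"y":0,"z":0,"twist":0,"gripper":0}]}}

```text
t: 12.3
eef_pos: [0.5595, -0.1891, 0.0957]
ee_rot: [-0.0, 0.634, 0.773, -0.0]
wrist_force: [-0.3, 0.3, -0.4]
gripper_width: 0.0003
finger_force: 0.0
```

{"fn": "send_rows", "kwargs": {"increments": [{"x":0,"y":-0.1,"z":0.5,"twist":0,"gripper":0},{"x":0,"y":0,"z":0.9,"twist":0,"gripper":0},{"x":0,"y":0,"z":0.9,"twist":0,"gripper":0},{"x":0,"y":0.2,"z":0.8,"twist":0,"gripper":60},{"x":0,"y":0.6,"z":0.4,"twist":0,"gripper":87.8},{"x":0,"y":0.8,"z":0,"twist":0,"gripper":87.8},{"x":0,"y":0.9,"z":0,"twist":0,"gripper":87.8},{"x":0,"y":0.9,"z":0,"twist":0,"gripper":87.8},{"x":0,"y":0.9,"z":0,"twist":0,"gripper":87.8},{"x":-0.1,"y":0.9,"z":0,"twist":0,"gripper":87.8},{"x":-0.1,"y":0.9,"z":0,"twist":0,"gripper":87.8},{"x":-0.1,"y":0.9,"z":0,"twist":0,"gripper":87.8}]}}

```text
t: 13.3
eef_pos: [0.5474, 0.0875, 0.2358]
ee_rot: [0.0, 0.635, 0.773, -0.0]
wrist_force: [2.0, 0.3, -0.3]
gripper_width: 0.0571
finger_force: 0.0
```

{"fn": "send_rows", "kwargs": {"increments": [{"x":-0.1,"y":0.8,"z":0,"twist":0,"gripper":87.8},{"x":-0.1,"y":0.8,"z":0,"twist":0,"gripper":87.8},{"x":0,"y":0.5,"z":0,"twist":0,"gripper":87.8},{"x":0,"y":0,"z":0,"twist":0,"gripper":87.8},{"x":0,"y":0,"z":0,"twist":0,"gripper":87.8},{"x":0,"y":0,"z":0,"twist":0,"gripper":87.8}]}}

```text
t: 13.8
eef_pos: [0.5399, 0.169, 0.2355]
ee_rot: [0.0, 0.635, 0.773, -0.0]
wrist_force: [-1.1, -0.5, 0.8]
gripper_width: 0.0878
finger_force: 0.0
```

Run:
```python
from st import *
o=st()
from fit2 import *
B=[.559,-.187,.2]; tl=[]
for n,(x0,y0,x1,y1) in {"top":(335,195,465,305),"scene":(170,180,300,290)}.items():
    im=imaging.camera(n)[:,:,::-1]; c=cv2.resize(im[y0:y1,x0:x1],None,fx=3,fy=3,interpolation=cv2.INTER_CUBIC); c=cv2.resize(im[y0:y1,x0:x1],(400,338),interpolation=cv2.INTER_CUBIC); k=400/130
    def mk(P,col): cv2.circle(c,tuple(((proj(n,T(B,P))[0]-[x0,y0])*k).astype(int)),3,col,1)
    mk((0,.0316,.108),(0,255,0))
    for P in [(-.075,-.13,.05),(.075,-.13,.05),(.075,.13,.05),(-.075,.13,.05)]: mk(P,(0,255,255))
    for P in [(-.025,-.062,.05),(.025,-.062,.05),(.025,-.018,.05),(-.025,-.018,.05)]: mk(P,(255,0,255))
    tl.append(c)
cv2.imwrite("pics/on.png",np.hstack(tl))
```

```text
t 13.8 pos [0.5399 0.169  0.2355] psi deg 11.22 q7 -0.38 F [-1.1 -0.5  0.8] g 0.0878 0.0
```

View pics/on.png

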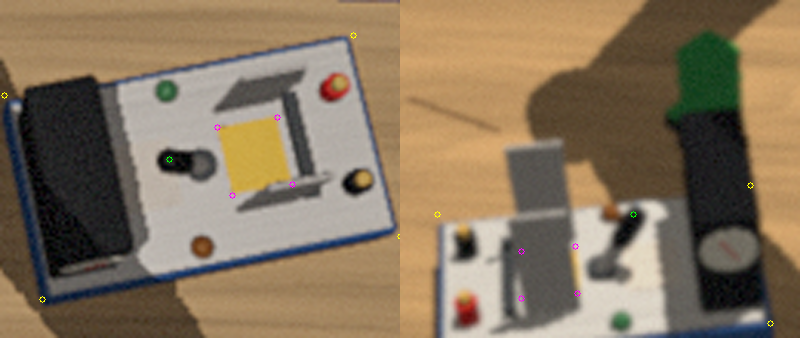

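The bat now leans towards the meter: its tip is at (169,160) in the top crop, exactly where ON was predicted. The yellow pad corners also match. Now I'll measure the pad and regrip position more precisely.

Run:
```python
from fit2 import *
B=[.559,-.187,.2]; im=shot("top","pics/top2.png"); h=cv2.cvtColor(im,cv2.COLOR_RGB2HSV)
m=(h[...,0]>20)&(h[...,0]<32)&(h[...,1]>120)&(h[...,2]>110); m=near(m,"top",T(B,(0,-.04,.05)),22)
r=cv2.minAreaRect(np.argwhere(m)[:,::-1].astype(np.float32)); print("pad",r,onz("top",r[0],.05),T(B,(0,-.04,.05)))
P=[(a,b,.05) for a in(-.025,.025) for b in(-.062,-.018)]
print(hullfit(P,{"top":m},B))
d=imaging.outline_of("test_box","top"); print(hullfit(BOX,{"top":d[0]["region"]},B), d[0]["box"])
```

```text
pad ((417.0870361328125, 244.7106475830078), (21.511560440063477, 18.888198852539062), 77.00537872314453) [ 0.5691236  -0.22457151  0.05      ] [[ 0.56694677 -0.22620266  0.05      ]]
(array([ 0.55950547, -0.1852999 ,  0.24129125]), np.float64(1.3130394877504727))
(array([ 0.55843803, -0.18607615,  0.22966387]), np.float64(1.8206070263693326)) [336.6, 205.9, 462.0, 291.4]
```

{"fn": "send_rows", "kwargs": {"increments": [{"x":0,"y":0.12,"z":-0.5,"twist":0,"gripper":87.8},{"x":0,"y":0,"z":-0.8,"twist":0,"gripper":87.8},{"x":0,"y":0,"z":-0.8,"twist":0,"gripper":87.8},{"x":0,"y":0,"z":-0.6,"twist":0,"gripper":87.8},{"x":0,"y":0,"z":-0.5,"twist":0,"gripper":87.8},{"x":0,"y":0,"z":-0.4,"twist":0,"gripper":87.8},{"x":0,"y":0,"z":-0.15,"twist":0,"gripper":87.8},{"x":0,"y":0,"z":0,"twist":0,"gripper":87.8},{"x":0,"y":0,"z":0,"twist":0,"gripper":87.8}]}}

```text
t: 14.75
eef_pos: [0.54, 0.175, 0.0863]
ee_rot: [0.0, 0.634, 0.773, 0.0]
wrist_force: [0.6, -0.2, 0.5]
gripper_width: 0.0876
finger_force: 0.0
```

{"fn": "send_rows", "kwargs": {"increments": [{"x":0,"y":0,"z":0,"twist":0,"gripper":60},{"x":0,"y":0,"z":0,"twist":0,"gripper":30},{"x":0,"y":0,"z":0,"twist":0,"gripper":30},{"x":0,"y":0,"z":0,"twist":0,"gripper":30},{"x":0,"y":0,"z":0,"twist":0,"gripper":30},{"x":0,"y":0,"z":0,"twist":0,"gripper":30},{"x":0,"y":0,"z":0,"twist":0,"gripper":30},{"x":0,"y":0,"z":0,"twist":0,"gripper":30},{"x":0,"y":0,"z":0,"twist":0,"gripper":30},{"x":0,"y":0,"z":0,"twist":0,"gripper":30},{"x":0,"y":0,"z":0,"twist":0,"gripper":30},{"x":0,"y":0,"z":0,"twist":0,"gripper":30}], "newtons": 30}}

```text
t: 15.75
eef_pos: [0.5396, 0.1752, 0.0859]
ee_rot: [0.0, 0.634, 0.773, -0.0]
wrist_force: [-0.6, 0.2, 0.8]
gripper_width: 0.0396
finger_force: 30.0
```

```bash
python3 st.py
```

```text
t 15.75 pos [0.5396 0.1752 0.0859] psi deg 11.29 q7 -0.49 F [-0.6  0.2  0.8] g 0.0396 29.99469816684723
```

{"fn": "send_rows", "kwargs": {"increments": [{"x":0,"y":0,"z":0.3,"twist":0,"gripper":30},{"x":0,"y":0,"z":0.7,"twist":0,"gripper":30},{"x":0,"y":0,"z":0.9,"twist":0,"gripper":30},{"x":0,"y":0,"z":0.9,"twist":0,"gripper":30},{"x":0,"y":0,"z":0.9,"twist":0,"gripper":30},{"x":0,"y":0,"z":0.9,"twist":0.5,"gripper":30},{"x":0,"y":-0.2,"z":0.6,"twist":1,"gripper":30},{"x":0,"y":-0.4,"z":0.2,"twist":1,"gripper":30},{"x":0,"y":-0.6,"z":0,"twist":1,"gripper":30},{"x":0,"y":-0.6,"z":0,"twist":1,"gripper":30},{"x":0,"y":-0.6,"z":0,"twist":1,"gripper":30},{"x":0,"y":-0.6,"z":0,"twist":1,"gripper":30}]}}

```text
t: 16.75
eef_pos: [0.5387, 0.0542, 0.3021]
ee_rot: [-0.0, 0.39, 0.921, -0.0]
wrist_force: [0.9, -0.3, -4.7]
gripper_width: 0.0395
finger_force: 30.0
```

{"fn": "send_rows", "kwargs": {"increments": [{"x":0.1,"y":-0.6,"z":0,"twist":1,"gripper":30},{"x":0.1,"y":-0.6,"z":0,"twist":1,"gripper":30},{"x":0.1,"y":-0.6,"z":0,"twist":1,"gripper":30},{"x":0.1,"y":-0.6,"z":0,"twist":1,"gripper":30},{"x":0.1,"y":-0.6,"z":0,"twist":1,"gripper":30},{"x":0.1,"y":-0.6,"z":0,"twist":1,"gripper":30},{"x":0.07,"y":-0.6,"z":0,"twist":1,"gripper":30},{"x":0,"y":-0.6,"z":0,"twist":1,"gripper":30},{"x":0,"y":-0.6,"z":0,"twist":1,"gripper":30},{"x":0,"y":-0.6,"z":0,"twist":1,"gripper":30},{"x":0,"y":-0.5,"z":0,"twist":1,"gripper":30},{"x":0,"y":-0.3,"z":0,"twist":0.7,"gripper":30}]}}

```text
t: 17.75
eef_pos: [0.5652, -0.2199, 0.3015]
ee_rot: [-0.001, -0.108, 0.994, -0.0]
wrist_force: [-0.2, -0.3, -3.7]
gripper_width: 0.0398
finger_force: 30.0
```

{"fn": "send_rows", "kwargs": {"increments": [{"x":0,"y":-0.23,"z":0,"twist":0,"gripper":30},{"x":0,"y":0,"z":0,"twist":0,"gripper":30},{"x":0,"y":0,"z":0,"twist":0,"gripper":30},{"x":0,"y":0,"z":0,"twist":0,"gripper":30}]}}

```text
t: 18.08
eef_pos: [0.5664, -0.2244, 0.302]
ee_rot: [0.0, -0.107, 0.994, 0.0]
wrist_force: [0.1, 0.3, -4.1]
gripper_width: 0.0396
finger_force: 30.0
```

```bash
python3 st.py
```

```text
t 18.08 pos [ 0.5664 -0.2244  0.302 ] psi deg 102.3 q7 1.86 F [ 0.1  0.3 -4.1] g 0.0396 29.992589056491852
```

{"fn": "send_rows", "kwargs": {"increments": [{"x":0,"y":-0.03,"z":-0.4,"twist":0,"gripper":30},{"x":0,"y":0,"z":-0.7,"twist":0,"gripper":30},{"x":0,"y":0,"z":-0.7,"twist":0,"gripper":30},{"x":0,"y":0,"z":-0.6,"twist":0,"gripper":30},{"x":0,"y":0,"z":-0.5,"twist":0,"gripper":30},{"x":0,"y":0,"z":-0.4,"twist":0,"gripper":30},{"x":0,"y":0,"z":0,"twist":0,"gripper":30},{"x":0,"y":0,"z":0,"twist":0,"gripper":30}]}}

```text
t: 18.75
eef_pos: [0.5663, -0.2258, 0.1698]
ee_rot: [-0.001, -0.108, 0.994, 0.001]
wrist_force: [0.1, -0.1, -3.6]
gripper_width: 0.04
finger_force: 30.0
```

Run:
```python
from st import *
st()
im=imaging.camera("scene")[:,:,::-1]; cv2.imwrite("pics/low.png",cv2.resize(im[160:310,170:310],None,fx=4,fy=4,interpolation=cv2.INTER_CUBIC))
```

```text
t 18.75 pos [ 0.5663 -0.2258  0.1698] psi deg 102.35 q7 1.79 F [ 0.1 -0.1 -3.6] g 0.04 29.99253809452057
```

View pics/low.png

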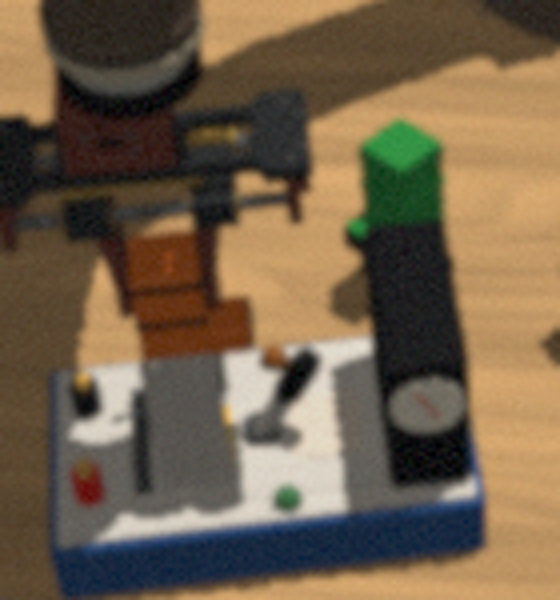

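The block hangs between the cheeks (185,310) with its nose (235,325) towards the meter, clear of the bat. I'll keep lowering it.

{"fn": "send_rows", "kwargs": {"increments": [{"x":0,"y":0,"z":-0.3,"twist":0,"gripper":30},{"x":0,"y":0,"z":-0.25,"twist":0,"gripper":30},{"x":0,"y":0,"z":-0.15,"twist":0,"gripper":30},{"x":0,"y":0,"z":-0.1,"twist":0,"gripper":30},{"x":0,"y":0,"z":-0.05,"twist":0,"gripper":30},{"x":0,"y":0,"z":0,"twist":0,"gripper":30},{"x":0,"y":0,"z":0,"twist":0,"gripper":30}]}}

```text
t: 19.38
eef_pos: [0.5665, -0.2272, 0.1359]
ee_rot: [0.0, -0.107, 0.994, 0.0]
wrist_force: [-0.5, -0.1, -4.0]
gripper_width: 0.04
finger_force: 30.0
```

{"fn": "send_rows", "kwargs": {"increments": [{"x":0,"y":0.02,"z":-0.05,"twist":0,"gripper":30},{"x":0,"y":0,"z":-0.03,"twist":0,"gripper":30},{"x":0,"y":0,"z":0,"twist":0,"gripper":30},{"x":0,"y":0,"z":0,"twist":0,"gripper":30}]}}

```text
t: 19.72
eef_pos: [0.5664, -0.2264, 0.1327]
ee_rot: [0.0, -0.107, 0.994, -0.0]
wrist_force: [-0.5, 0.3, -4.0]
gripper_width: 0.0398
finger_force: 30.0
```

{"fn": "send_rows", "kwargs": {"increments": [{"x":0,"y":0,"z":-0.03,"twist":0,"gripper":30},{"x":0,"y":0,"z":0,"twist":0,"gripper":30},{"x":0,"y":0,"z":0,"twist":0,"gripper":30}]}}

```text
t: 19.97
eef_pos: [0.5667, -0.2265, 0.1319]
ee_rot: [0.0, -0.107, 0.994, -0.0]
wrist_force: [-0.8, -0.0, 0.1]
gripper_width: 0.0398
finger_force: 30.0
```

{"fn": "send_rows", "kwargs": {"increments": [{"x":0,"y":0,"z":0,"twist":0,"gripper":55},{"x":0,"y":0,"z":0,"twist":0,"gripper":75},{"x":0,"y":0,"z":0,"twist":0,"gripper":75},{"x":0,"y":0,"z":0,"twist":0,"gripper":75},{"x":0,"y":0,"z":0,"twist":0,"gripper":75},{"x":0,"y":0,"z":0.3,"twist":0,"gripper":75},{"x":0,"y":0,"z":0.8,"twist":0,"gripper":75},{"x":0,"y":0,"z":0.9,"twist":0,"gripper":75},{"x":0,"y":0,"z":0.9,"twist":0,"gripper":75},{"x":-0.4,"y":-0.5,"z":0.5,"twist":0,"gripper":75},{"x":-0.5,"y":-0.8,"z":0,"twist":0,"gripper":75},{"x":-0.5,"y":-0.8,"z":0,"twist":0,"gripper":75}]}}

```text
t: 20.97
eef_pos: [0.5113, -0.3102, 0.2707]
ee_rot: [0.002, -0.109, 0.994, -0.001]
wrist_force: [-0.1, -0.1, -0.3]
gripper_width: 0.0752
finger_force: 0.0
```

{"fn": "send_rows", "kwargs": {"increments": [{"x":-0.5,"y":-0.8,"z":0,"twist":0,"gripper":75},{"x":-0.5,"y":-0.8,"z":0,"twist":0,"gripper":75},{"x":-0.5,"y":-0.8,"z":0,"twist":0,"gripper":75},{"x":-0.4,"y":-0.8,"z":0,"twist":0,"gripper":75},{"x":0,"y":-0.3,"z":0,"twist":0,"gripper":75},{"x":0,"y":0,"z":0,"twist":0,"gripper":75}]}}

```text
t: 21.47
eef_pos: [0.4321, -0.4545, 0.2677]
ee_rot: [-0.0, -0.104, 0.995, -0.001]
wrist_force: [-0.2, 0.1, -0.4]
gripper_width: 0.0749
finger_force: 0.0
```

Run:
```python
from st import *
st(); tl=[]
for n,(x0,y0,x1,y1) in {"top":(335,190,465,310),"scene":(170,180,300,300)}.items():
    im=imaging.camera(n)[:,:,::-1]; tl.append(cv2.resize(im[y0:y1,x0:x1],(400,369),interpolation=cv2.INTER_CUBIC))
cv2.imwrite("pics/end.png",np.hstack(tl))
```

```text
t 21.47 pos [ 0.4321 -0.4545  0.2677] psi deg 101.93 q7 2.29 F [-0.2  0.1 -0.4] g 0.0749 0.0
```

View pics/end.png

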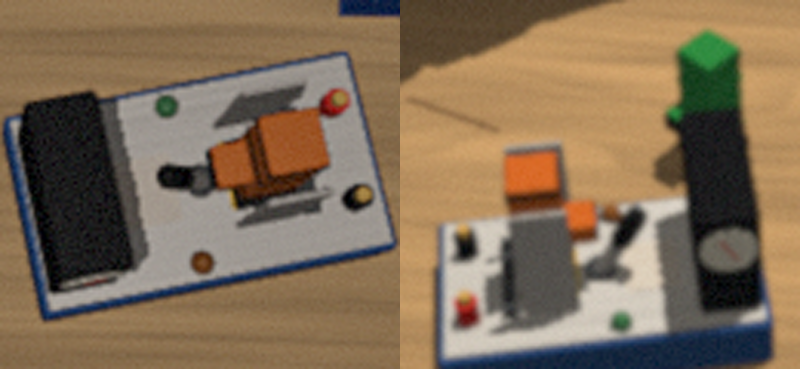

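The block stands upright between the cheeks, nose over the switch foot at (230,160), with the bat ON. A sliver of yellow shows at (237,198), so I'll check the offset numerically.

Run:
```python
from fit2 import *
B=np.array([.559,-.186,.215]); im={n:imaging.camera(n) for n in("top","scene")}
q=[onz("top",(335+a/3.077,190+b/3.077),.17) for a,b in((258,113),(320,105),(328,162),(266,175))]
def inb(p): c,s=np.cos(B[2]),np.sin(B[2]); d=np.array(p)[:2]-B[:2]; return np.round([c*d[0]+s*d[1],-s*d[0]+c*d[1]],4)
print("top face centre in box (want 0,-.04):",inb(np.mean(q,0)),[round(np.degrees(np.arctan2(*((q[i]-q[j])[[1,0]]))),1) for i,j in((0,1),(3,2),(0,3),(1,2))])
M=near(orange(im["top"]),"top",T(B,(0,-.035,.11)),32)
p,e=hullfit(LOCK,{"top":M},[*T(B,(0,-.04,0))[0,:2],B[2]+np.pi],.05); print("fit",inb(p),p[2]-B[2]-np.pi,e)
for l in("lock_center","lock_nose","bat_tip"):
    for d in imaging.tip_of(l,"top")[:3]: print(l,round(d["confidence"],2),inb(onz("top",d["point"],.11 if l!="bat_tip" else .108)))
```

```text
top face centre in box (want 0,-.04): [-0.     -0.0417] [np.float64(98.9), np.float64(103.3), np.float64(6.6), np.float64(6.8)]
fit [ 0.0033 -0.0431] 0.18121588621316498 2.4932995913989053
lock_center 0.87 [-0.0045 -0.04  ]
lock_center 0.85 [-0.1701  0.1169]
lock_center 0.71 [-0.1132  0.2483]
lock_nose 0.87 [-0.0968  0.2113]
lock_nose 0.8 [-0.1432  0.0781]
lock_nose 0.66 [-0.0042  0.0078]
bat_tip 0.46 [0.0035 0.0281]
```

```bash
python3 -c "
from rig import order; print(order.job_done())"
```

```text
the job is handed in; nothing more can be done
None
```

I handed the job in after about 21.5 s of robot time: the bat is thrown over and leans towards the meter, and the orange block stands turned half round on the yellow pad, let go, within roughly 2–4 mm of its centre by the camera check.

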